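# Screen the washed caps from the small plugs

### The arm

A 6-joint arm with a two-finger parallel gripper is mounted at the origin on the work surface. World frame = base frame: x ahead of the robot, y to its left, z up, the work surface at z = 0. Lengths are in m, angles in rad, forces in N, time in s.
With the tool pointing down it reaches from about 0.425 to 1.125 m from the base axis. Payload 14.9 kg.
Tool frame: the origin (TCP) lies on the centre line of the jaws, within the pads' length; the fingertips stand 25 mm ahead of it and the grasp point (between the pads) lies 6 mm ahead of it; x points along the fingers, z is the direction in which the jaws open and shut, and the axes are right-handed (so a half turn about x gives the same grasp; the last joint's range is limited). The gripper opens to 91 mm and grips with 3 to 60 N. Pads are 32 mm wide; open, the fingers measure 118 mm over their backs; the gripper's body (76 mm by 178 mm) begins 60 mm behind the grasp point.
Start: joints at [1.085, 0.379, 1.734, -0, 1.028, -0.033], TCP at [0.306, 0.629, 0.214] pointing down, gripper open.
Joint ranges: [-2.77, 2.77], [-0.74, 2.19], [0, 2.66], [-1.06, 4.2], [0.31, 2.87], [-3.08, 3.08]. Speed limits (rad/s): [1.89, 1.89, 2.39, 3.14, 3.14, 3.14].

### API

Orientations are given as a 3x3 rotation matrix whose columns are the frame's x, y, z axes.
In Python, from plant import r gives the robot as it stands. The module is installed in compiled form; this text tells all that it offers. Calls block until the motion is done:
- r.goto(position, orientation): joint-space move of the TCP to a pose.
- r.servo_line(position, feed=0.15, attitude=None): straight line of the TCP; attitude=None keeps the orientation; feed is the mean speed in m/s.
- r.move_j(angles): joint-space move.
- r.open() and r.close_gripper(effort=None): open the fingers fully, or close them until they stop; effort is the grip in N (None keeps the last).
- r.wait(seconds).
- r.inverse_kinematics(position, orientation): joint angles nearest the present ones, or None.
- r.observe(): the state.
- r.get_image(name): name is "scene" or "top" or "wrist"; returns a dict with "pixels" (420x560x3 uint8, blue, green, red), "vfov" (degrees; the focal length in pixels is half the picture's height over the tangent of half this angle, whatever the lens; pixels are square), "cx", "cy" (the principal point, pixels), "dist_coeffs" ([k1, k2, p1, p2, k3] as OpenCV has them; the pictures are not rectified), "R" (3x3) and "t" (3): a world point X has camera coordinates R X + t. Camera axes: x right, y down, z forward; pixel columns grow to the right and rows downward; lengths in m; the calibration is good to about 2 mm. A picture is of the moment at which its call begins. There is no depth.
A pose or a line that the arm cannot do raises r.MotionError and nothing moves.
- r.job_done(): hands the job in, once; it reports no verdict.
The state is a dict: "t": time; "joint_positions": joint angles; "joint_vel": joint speeds; "tau": joint torques, N m; "ee_pos": TCP position; "orientation": TCP orientation; "ft_force": force on the tool from outside, world axes, zero at the start; "ft_torque": the same for the moment, N m; "gripper_width": finger opening in m.
Only numpy, scipy, OpenCV 4.12 (cv2) and the standard library are available. Lean on these libraries where they do the work, as an engineer would, in place of code of your own. Each camera call takes 0.05 s, during which the arm holds its last target.

### The job

Pick up the loaded blue scoop by its black grip and tip it out from close above the white grate unit, so that the four small steel plugs fall through the bars and the two large orange caps stay on top. Set the empty scoop back on the bench, standing flat on its base, and only then pick the two caps off the bars and put them in the green bin without dropping them in from a height. Leave the bottle, the jar and the tube rack where they are.

Things in the scene. Friction and masses are not known exactly. Their poses are not given: they have to be found in the camera images.
- scoop: Loose blue scoop, 180 g, floor 120 (x) by 130 mm (y), 4 mm thick. Origin: centre of its underside, z up. Side and back walls are 32 mm high; the mouth at its -x edge is open, no lip. At its back stands the black grip plate: x = 48 to 60 mm, 44 mm wide in y, top at 100 mm. It starts on the bench left or right of the grate, mouth facing roughly towards the robot.
- scoop_grip (a point): Point to grasp on the scoop's grip plate: at (54, 0, 85) mm in the scoop's frame, 15 mm below the plate's top; best pinched from above across the 12 mm thickness (scoop x). Axes as the scoop's.
- scoop_mouth (a point): Middle of the scoop's open front edge, on the floor's upper face: (-60, 0, 4) mm in the scoop's frame. Axes as the scoop's.
- cap_a: Large orange screw cap (oversize piece), a closed cylinder 46 mm in diameter and 24 mm high, 25 g, rigid. Origin: its centre; z is its axis. Starts lying flat in the back half of the scoop. Sliding friction of all parts is about 0.45 to 0.7, so all pieces slide out of the scoop at 45 degrees of tilt. On the bars a cap may lie flat or stand on edge.
- cap_b: Second large orange cap, the same as cap_a.
- plug0: Small steel plug, a cylinder 11 mm in diameter and 11 mm high, 10 g. Origin: its centre; z is its axis. Starts standing near the mouth of the scoop. It falls through the grate's 16 mm gaps.
- plug1: Small steel plug, a cylinder 11 mm in diameter and 11 mm high, 10 g. Origin: its centre; z is its axis. Starts standing near the mouth of the scoop. It falls through the grate's 16 mm gaps.
- plug2: Small steel plug, a cylinder 11 mm in diameter and 11 mm high, 10 g. Origin: its centre; z is its axis. Starts standing near the mouth of the scoop. It falls through the grate's 16 mm gaps.
- plug3: Small steel plug, a cylinder 11 mm in diameter and 11 mm high, 10 g. Origin: its centre; z is its axis. Starts standing near the mouth of the scoop. It falls through the grate's 16 mm gaps.
- grate: Fixed white tray, 210 x 210 mm, 5 mm walls, with nine round steel bars (4 mm thick, 20 mm pitch, 16 mm gaps) running along its x. Origin: centre of its underside on the bench, z up. Bar tops lie at 62 mm, the rim at 70 mm; the dark floor below, at 5 mm, catches the plugs. A cap lying flat on the bars has its top at 86 mm. Turned by up to 0.25 rad.
- bin: Fixed green open bin, 160 x 160 mm outside, 5 mm walls, 45 mm high, floor 5 mm thick. Origin: centre of its underside on the bench. On the other side of the grate from the scoop.
- reagent: Bystander: amber bottle, 60 mm in diameter, 130 mm high, beyond the grate. Origin: centre of its underside.
- jar: Bystander: clear jar with a metal lid, 68 mm in diameter, 85 mm high, beyond the grate. Origin: centre of its underside.
- rack: Bystander: red tube rack, 60 mm (x) by 100 mm (y), 42 mm high with its white tube caps, beyond the grate. Origin: centre of its underside.
Not all that is in view belongs to the job. Several things have the shape of the scoop; the one meant has the colours described above. What is shaped like the cap_a but turquoise is not meant.

How it is judged:
On the way, in this order (a step that is already met when the one before it is completed fails the run):
1. the scoop is tipped by more than 0.5 rad with its mouth over the grate, less than 130 mm above the bars (angle between scoop's own z axis and vertical above 0.5 rad and x of scoop_mouth in the frame of grate between -0.11 and 0.11 m and y of scoop_mouth in the frame of grate between -0.11 and 0.11 m and z of scoop_mouth in the frame of grate between 0.055 and 0.192 m).
2. the scoop stands on the bench again, level, within 0.08 rad, and untouched by the fingers, both caps lie on the bars and all plugs are within the grate's frame (height (world z) of scoop between -0.004 and 0.008 m and angle between scoop's own z axis and vertical below 0.08 rad and contact force between the fingers and scoop below 0.05 N and x of cap_a in the frame of grate between -0.1 and 0.1 m and y of cap_a in the frame of grate between -0.1 and 0.1 m and z of cap_a in the frame of grate between 0.066 and 0.115 m and x of cap_b in the frame of grate between -0.1 and 0.1 m and y of cap_b in the frame of grate between -0.1 and 0.1 m and z of cap_b in the frame of grate between 0.066 and 0.115 m and x of plug0 in the frame of grate between -0.1 and 0.1 m and y of plug0 in the frame of grate between -0.1 and 0.1 m and z of each of plug0, plug1, plug2, plug3 in the frame of grate above 0 m and x of plug1 in the frame of grate between -0.1 and 0.1 m and y of plug1 in the frame of grate between -0.1 and 0.1 m and x of plug2 in the frame of grate between -0.1 and 0.1 m and y of plug2 in the frame of grate between -0.1 and 0.1 m and x of plug3 in the frame of grate between -0.1 and 0.1 m and y of plug3 in the frame of grate between -0.1 and 0.1 m), for 0.2 s.
At the end, for the whole second after the job is handed in: Both caps lie in the green bin (centres within 68 mm of its middle along each side and less than 55 mm above the bench), all four plugs lie in the tray under the bars (centres below 52 mm), and the scoop stands level on the bench (within 0.08 rad and 8 mm), all at rest (x of cap_a in the frame of bin between -0.068 and 0.068 m and y of cap_a in the frame of bin between -0.068 and 0.068 m and z of cap_a in the frame of bin between 0 and 0.055 m and x of cap_b in the frame of bin between -0.068 and 0.068 m and y of cap_b in the frame of bin between -0.068 and 0.068 m and z of cap_b in the frame of bin between 0 and 0.055 m and x of plug0 in the frame of grate between -0.1 and 0.1 m and y of plug0 in the frame of grate between -0.1 and 0.1 m and z of plug0 in the frame of grate between 0 and 0.052 m and x of plug1 in the frame of grate between -0.1 and 0.1 m and y of plug1 in the frame of grate between -0.1 and 0.1 m and z of plug1 in the frame of grate between 0 and 0.052 m and x of plug2 in the frame of grate between -0.1 and 0.1 m and y of plug2 in the frame of grate between -0.1 and 0.1 m and z of plug2 in the frame of grate between 0 and 0.052 m and x of plug3 in the frame of grate between -0.1 and 0.1 m and y of plug3 in the frame of grate between -0.1 and 0.1 m and z of plug3 in the frame of grate between 0 and 0.052 m and height (world z) of scoop between -0.004 and 0.008 m and angle between scoop's own z axis and vertical below 0.08 rad and linear speed of each of cap_a, cap_b, plug0, plug1, plug2, plug3, scoop below 0.03 m/s); the robot touches nothing.
It fails at once if a bystander (bottle, jar or rack) is moved more than 30 mm or tipped over 0.3 rad (distance of any of reagent, jar, rack from where it was at the start of the episode above 0.03 m or angle between any of reagent, jar, rack's own z axis and vertical above 0.3 rad).
It fails at once if a cap hits the bin at more than 1.3 m/s (dropped from a height) ((x of cap_a in the frame of bin between -0.075 and 0.075 m and y of cap_a in the frame of bin between -0.075 and 0.075 m and z of cap_a in the frame of bin below 0.07 m and linear speed of cap_a above 1.3 m/s) or (x of cap_b in the frame of bin between -0.075 and 0.075 m and y of cap_b in the frame of bin between -0.075 and 0.075 m and z of cap_b in the frame of bin below 0.07 m and linear speed of cap_b above 1.3 m/s)).
It also fails if it takes over 72 s, if anything falls off the work surface, if the arm or the gripper's body presses on something with over 40 N, if the wrist force passes 120 N, or if a joint passes its speed limit or range.

## Working session

There is one attempt and no reset: what is moved stays moved. The work goes in short steps, each a Python script; the robot and the scene stay as the last script left them, time stands still between calls to the robot, and variables do not carry over. Pictures are saved under pics/ and viewed, and the job is handed in when it is done.

```bash
mkdir -p pics
cat > h.py <<'E'
import numpy as np, cv2, pickle
from plant import r
def snap(name,fn):
    d=r.get_image(name); cv2.imwrite('pics/'+fn+'.png',d['pixels']); pickle.dump(d,open('pics/'+fn+'.pkl','wb')); return d
def load(fn): return pickle.load(open('pics/'+fn+'.pkl','rb'))
def K(d):
    f=d['pixels'].shape[0]/2/np.tan(np.radians(d['vfov'])/2)
    return np.array([[f,0,d['cx']],[0,f,d['cy']],[0,0,1.]])
def p2w(d,uv,z):
    uv=np.array(uv,float).reshape(-1,1,2)
    n=cv2.undistortPoints(uv,K(d),np.array(d['dist_coeffs'],float))[:,0]
    R=np.array(d['R']);t=np.array(d['t']);c=-R.T@t
    ray=np.c_[n,np.ones(len(n))]@R
    return c+ray*((z-c[2])/ray[:,2])[:,None]
def w2p(d,X):
    return cv2.projectPoints(np.array(X,float).reshape(-1,1,3),cv2.Rodrigues(np.array(d['R'],float))[0],np.array(d['t'],float),K(d),np.array(d['dist_coeffs'],float))[0][:,0]
def crop(d,fn,x0,y0,x1,y1,s):
    cv2.imwrite('pics/'+fn+'.png',cv2.resize(d['pixels'][y0:y1,x0:x1],None,fx=s,fy=s,interpolation=cv2.INTER_CUBIC))
def down(yaw): # z (jaw) dir at yaw, x down
    z=np.array([np.cos(yaw),np.sin(yaw),0]);x=np.array([0,0,-1.]);return np.c_[x,np.cross(z,x),z]
E
python3 - <<'E'
from h import *
for n in('scene','top','wrist'):
    d=snap(n,n+'0');print(n,d['vfov'],d['dist_coeffs'],-np.array(d['R']).T@d['t'])
print(r.observe())
E
```

```text
scene 55.68932425989253 [-0.00752845  0.          0.          0.          0.        ] [1.0257006  0.43395384 0.95595846]
top 42.77647163318791 [0.01664748 0.         0.         0.         0.        ] [0.36506214 0.05442125 1.33669422]
wrist 68.7151148958825 [-0.02719559  0.          0.          0.          0.        ] [0.23917206 0.66183372 0.38497659]
{'t': 0.15, 'joint_positions': array([ 1.08472340e+00,  3.79282941e-01,  1.73464454e+00,  1.27346904e-05,
        1.02850790e+00, -3.32938678e-02]), 'joint_vel': array([ 5.22115400e-04, -2.87896054e-05, -2.42437794e-03, -1.62337067e-03,
       -1.39352112e-03, -5.76807287e-04]), 'tau': array([ 3.52474919e-03, -7.64102840e+01, -4.34661520e+01,  6.51918515e-02,
        4.09072009e-02, -1.31409413e-05]), 'ee_pos': array([0.30608348, 0.6291972 , 0.21364358]), 'orientation': array([[-4.03330426e-04, -8.99231948e-01,  4.37471990e-01],
       [-7.40022132e-04,  4.37472174e-01,  8.99231644e-01],
       [-9.99999645e-01,  3.89485270e-05, -8.41897382e-04]]), 'ft_force': array([-1.26396818, -0.21854072, -0.18518522]), 'ft_torque': array([ 0.00108386, -0.03076099, -0.01799282]), 'gripper_width': 0.09124658670636553}
```

View pics/top0.png

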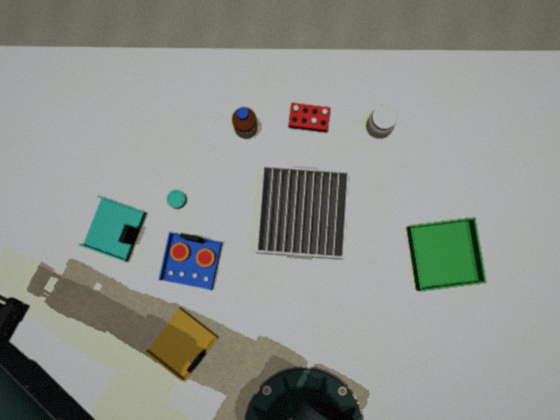

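View pics/scene0.png

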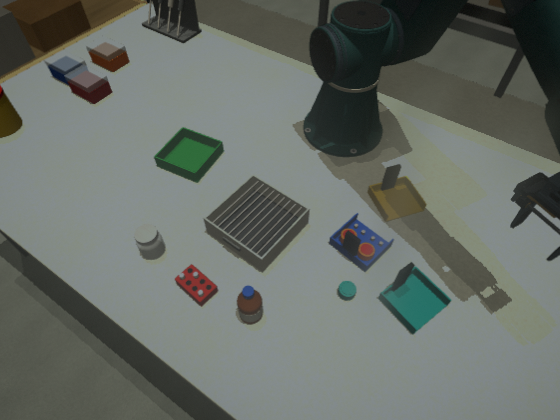

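View pics/wrist0.png

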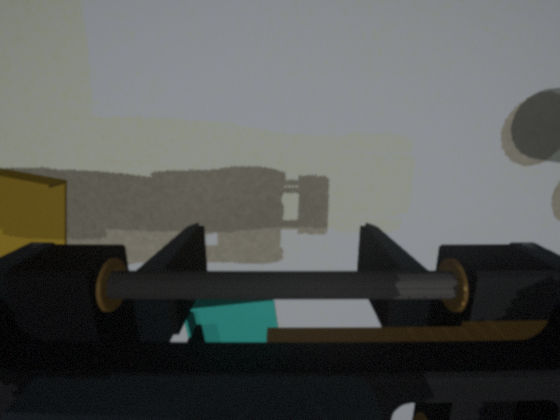

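Top view: blue scoop around (192,262), grate (303,213), bin (446,254), and the bystanders above the grate. The wrist view shows only the teal and yellow decoy scoops. I'll enlarge the top view to measure.

Run:
```python
from h import *
d=load('top0')
crop(d,'c1',150,220,240,300,8)
crop(d,'c2',245,155,360,270,5)
crop(d,'c3',400,205,495,300,6)
crop(d,'c4',220,90,410,150,4)
```

```text
(no output)
```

View pics/c1.png

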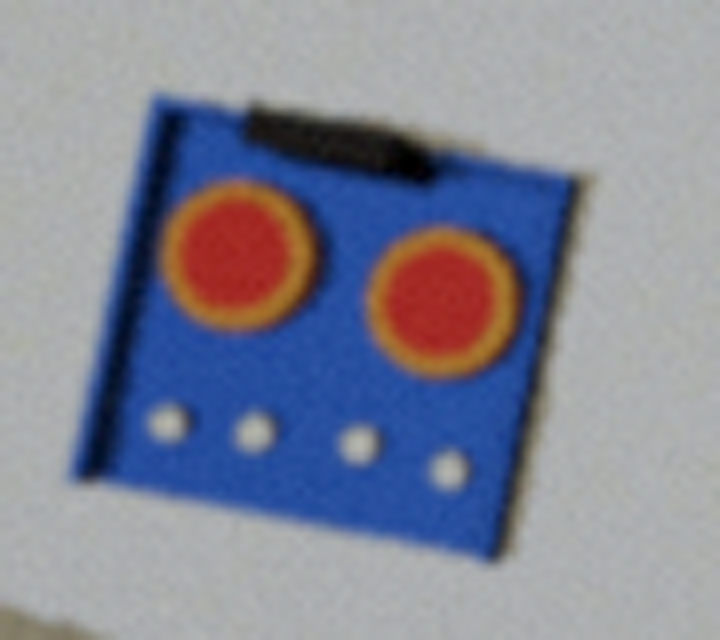

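View pics/c2.png

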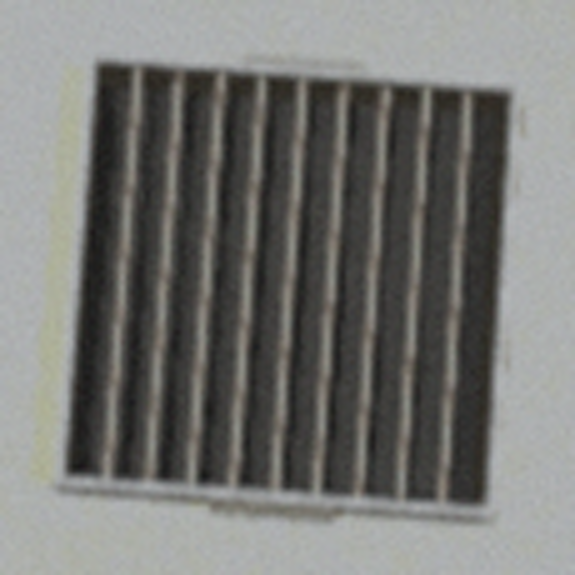

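View pics/c3.png

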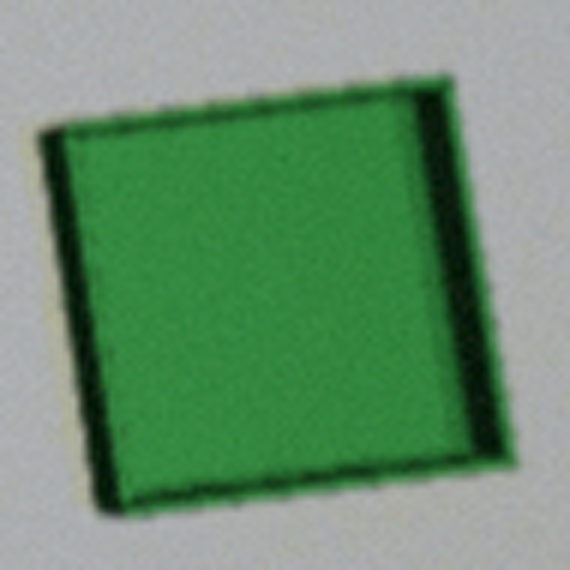

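View pics/c4.png

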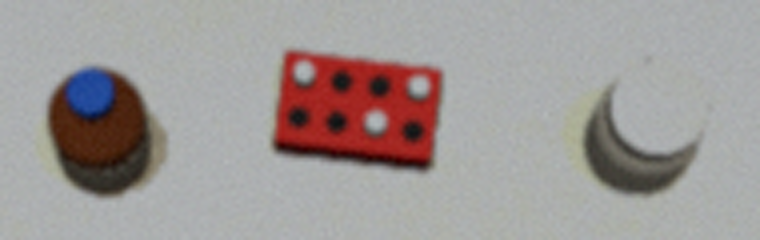

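Run:
```python
from h import *
d=load('top0')
def W(pts,o,s,z): return p2w(d,(np.array(pts,float)+0.5)/s-0.5+np.array(o),z)
for z in(.032,.036):
    p=W([(155,97),(578,178),(498,560),(75,480)],(150,220),8,z);print('scoop',z,p.mean(0),[np.linalg.norm(p[i]-p[i-1]) for i in range(4)])
fx=(p[0]+p[1]-p[2]-p[3]);print('yaw',np.arctan2(fx[1],fx[0]), 'lateral', np.arctan2(*(p[0]+p[3]-p[1]-p[2])[1::-1])-np.pi/2)
p=W([(248,120),(435,168)],(150,220),8,.1);print('grip',p)
print('caps',W([(240,255),(443,302)],(150,220),8,.028))
f=W([(302,78)],(245,155),5,.06)[0];n=W([(278,490)],(245,155),5,.07)[0]
print('grate',f,n,(f+n)/2,np.arctan2(*(f-n)[1::-1]),np.linalg.norm((f-n)[:2]))
l=W([(122,270),(453,290)],(245,155),5,.062);print(l,np.linalg.norm(l[0]-l[1]))
p=W([(40,130),(452,77),(515,465),(103,515)],(400,205),6,.045);fx=(p[0]+p[1]-p[2]-p[3]);print('bin',p.mean(0),np.arctan2(fx[1],fx[0]),[np.linalg.norm(p[i]-p[i-1]) for i in range(4)])
for n,q,z in(('bottle',(90,92),.13),('jar',(660,108),.085),('rack',(358,107),.042)): print(n,W([q],(220,90),4,z))
```

```text
scoop 0.032 [0.39692954 0.27852185 0.032     ] [np.float64(0.11773599651705831), np.float64(0.13136500322306285), np.float64(0.1172979139084679), np.float64(0.12999219729715383)]
scoop 0.036 [0.39683183 0.27783479 0.036     ] [np.float64(0.11737503532091759), np.float64(0.1309622575030012), np.float64(0.11693829580897627), np.float64(0.1295936603975358)]
yaw -0.1797452481608501 lateral -0.17935332072232102
grip [[0.45483928 0.29113424 0.1       ]
 [0.44140994 0.23689944 0.1       ]]
caps [[0.41888491 0.30613679 0.028     ]
 [0.40510015 0.24408879 0.028     ]]
grate [0.61612886 0.00277553 0.06      ] [0.416707   0.01372603 0.07      ] [0.51641793 0.00825078 0.065     ] -0.05485614623740878 0.19972228849459867
[[ 0.52162625  0.08870411  0.062     ]
 [ 0.51331981 -0.069835    0.062     ]] 0.15875656474398042
bin [ 0.41780838 -0.33693667  0.045     ] 0.1370254409090023 [np.float64(0.15510855257032433), np.float64(0.16784338964231882), np.float64(0.1564162967220511), np.float64(0.16541650145087292)]
bottle [[0.73609938 0.15143244 0.13      ]]
jar [[ 0.74305277 -0.18638795  0.085     ]]
rack [[ 0.75513298 -0.00761978  0.042     ]]
```

```bash
cat >> h.py <<'E'
from scipy.spatial.transform import Rotation as Ro
S=np.array([.397,.278,0]); SY=-.18; G=np.array([.5164,.0083,0]); GY=-.055; B=np.array([.418,-.337,0]); BY=.137
def Rs(yaw,tilt=0): return Ro.from_euler('z',yaw).as_matrix()@Ro.from_euler('y',-tilt).as_matrix()
def tool(M,s): x=-M[:,2];z=s*M[:,0];return np.c_[x,np.cross(z,x),z]
GR=np.array([.054,0,.091]) # TCP in scoop frame
MO=np.array([-.06,0,.004])
def tcp_scoop(origin,yaw,s): M=Rs(yaw);return np.array(origin)+M@GR,tool(M,s)
def tcp_mouth(m,yaw,tilt,s): M=Rs(yaw,tilt);return np.array(m)+M@(GR-MO),tool(M,s)
def gw(x,y,z): return G+Rs(GY)@np.array([x,y,z])
E
python3 - <<'E'
from h import *
np.set_printoptions(precision=3,suppress=True)
for s in(1,-1):
    print(s,r.inverse_kinematics(*tcp_scoop(S,SY,s)),r.inverse_kinematics(*tcp_scoop(S+[0,0,.13],SY,s)))
    for mx in (.02,.06):
      for t in (0,.4,.8,1.0,1.2): print(mx,t,tcp_mouth(gw(mx,0,.09),GY,t,s)[0],r.inverse_kinematics(*tcp_mouth(gw(mx,0,.09),GY,t,s)))
E
```

```text
1 [ 0.493  0.298  2.134 -0.     0.71   0.673] [ 0.493  0.091  2.084 -0.     0.967  0.673]
0.02 0 [0.65  0.001 0.177] [-0.034  0.347  1.857 -0.     0.938  0.021]
0.02 0.4 [0.607 0.003 0.215] [-0.028  0.095  2.139 -0.021  0.508  0.043]
0.02 0.8 [0.553 0.006 0.232] None
0.02 1.0 [0.525 0.008 0.233] None
0.02 1.2 [0.497 0.009 0.228] None
0.06 0 [ 0.69  -0.001  0.177] [-0.036  0.406  1.772 -0.     0.964  0.019]
0.06 0.4 [0.647 0.001 0.215] [-0.03   0.161  2.064 -0.019  0.518  0.04 ]
0.06 0.8 [0.593 0.004 0.232] None
0.06 1.0 [0.565 0.006 0.233] [-0.015 -0.029  2.476  3.252  0.307  3.058]
0.06 1.2 [0.537 0.007 0.228] None
-1 [ 0.493  0.298  2.134 -0.     0.71  -2.469] [ 0.493  0.091  2.084 -0.     0.967 -2.469]
0.02 0 [0.65  0.001 0.177] None
0.02 0.4 [0.607 0.003 0.215] None
0.02 0.8 [0.553 0.006 0.232] None
0.02 1.0 [0.525 0.008 0.233] None
0.02 1.2 [0.497 0.009 0.228] [-0.001 -0.036  2.653  3.223  0.677 -0.043]
0.06 0 [ 0.69  -0.001  0.177] None
0.06 0.4 [0.647 0.001 0.215] None
0.06 0.8 [0.593 0.004 0.232] None
0.06 1.0 [0.565 0.006 0.233] [-0.015 -0.029  2.476  3.252  0.307 -0.084]
0.06 1.2 [0.537 0.007 0.228] [-0.008  0.036  2.581  3.211  0.676 -0.037]
```

Run:
```python
from h import *
np.set_printoptions(precision=2,suppress=True)
for s in(1,-1):
  for yd in range(-180,180,30):
    yaw=np.radians(yd)+GY
    m=gw(*(Rs(np.radians(yd))@[.03,0,0])[:2],.09)
    q=[r.inverse_kinematics(*tcp_mouth(m,yaw,t,s)) for t in(0,.3,.6,.9,1.1)]
    ok=[x is not None for x in q]
    print(s,yd,''.join('01'[o] for o in ok), *( [q[0],q[3],q[4]] if all(ok) else []))
```

```text
1 -180 00000
1 -150 11111 [-0.2  -0.08  2.35 -0.    0.87  2.47] [ 0.1   0.45  1.81 -0.29  1.74  2.85] [ 0.12  0.58  1.7  -0.33  1.92  2.87]
1 -120 11111 [-0.3   0.03  2.24 -0.    0.87  1.85] [ 0.21  0.38  1.91 -0.58  1.58  2.58] [ 0.27  0.51  1.82 -0.64  1.74  2.64]
1 -90 11111 [-0.3   0.16  2.1  -0.    0.88  1.32] [ 0.3   0.28  2.06 -0.86  1.33  2.37] [ 0.39  0.39  2.02 -0.94  1.49  2.49]
1 -60 11100
1 -30 11100
1 0 11000
1 30 11111 [ 0.08  0.35  1.86 -0.    0.94 -0.39] [-0.26 -0.04  2.42  1.57  0.55 -2.08] [-0.38  0.01  2.51  1.88  0.78 -2.47]
1 60 11111 [ 0.17  0.29  1.94  0.    0.92 -0.82] [-0.38  0.1   2.28  1.18  0.98 -2.19] [-0.51  0.18  2.31  1.33  1.16 -2.43]
1 90 11111 [ 0.24  0.19  2.07 -0.    0.89 -1.28] [-0.37  0.24  2.11  0.88  1.3  -2.36] [-0.46  0.35  2.08  0.97  1.46 -2.49]
1 120 11111 [ 0.24  0.07  2.21 -0.    0.87 -1.79] [-0.28  0.36  1.94  0.61  1.56 -2.57] [-0.35  0.48  1.87  0.66  1.71 -2.63]
1 150 11111 [ 0.16 -0.05  2.33  0.    0.87 -2.4 ] [-0.17  0.44  1.83  0.32  1.73 -2.82] [-0.2   0.57  1.72  0.36  1.9  -2.84]
-1 -180 11111 [-0.02 -0.12  2.38 -0.    0.87  
[... 433 characters left out ...]
  0.39  2.02 -0.94  1.49 -0.65]
-1 -60 11100
-1 -30 11100
-1 0 00001
-1 30 11111 [ 0.08  0.35  1.86 -0.    0.94  2.75] [-0.26 -0.04  2.42  1.57  0.55  1.06] [-0.38  0.01  2.51  1.88  0.78  0.67]
-1 60 11111 [ 0.17  0.29  1.94 -0.    0.92  2.32] [-0.38  0.1   2.28  1.18  0.98  0.95] [-0.51  0.18  2.31  1.33  1.16  0.72]
-1 90 11111 [ 0.24  0.19  2.07 -0.    0.89  1.87] [-0.37  0.24  2.11  0.88  1.3   0.78] [-0.46  0.35  2.08  0.97  1.46  0.65]
-1 120 11111 [ 0.24  0.07  2.21 -0.    0.87  1.35] [-0.28  0.36  1.94  0.61  1.56  0.57] [-0.35  0.48  1.87  0.66  1.71  0.51]
-1 150 11111 [ 0.16 -0.05  2.33 -0.    0.87  0.74] [-0.17  0.44  1.83  0.32  1.73  0.32] [-0.2   0.57  1.72  0.36  1.9   0.3 ]
```

Run:
```python
from h import *
p,o=tcp_scoop(S,SY,1)
r.goto(p+[0,0,.1],o); 
r.servo_line(p,feed=.15)
w=snap('wrist','wrist1'); snap('scene','scene1')
print(r.observe()['ft_force'],r.observe()['ee_pos']-p,r.observe()['t'])
```

```text
[ 0.07584182  0.48042111 -0.12597767] [0.00059064 0.00041469 0.00098081] 2.5167
```

View pics/wrist1.png

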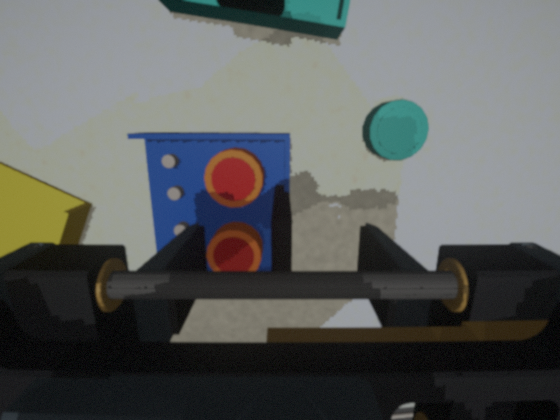

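View pics/scene1.png

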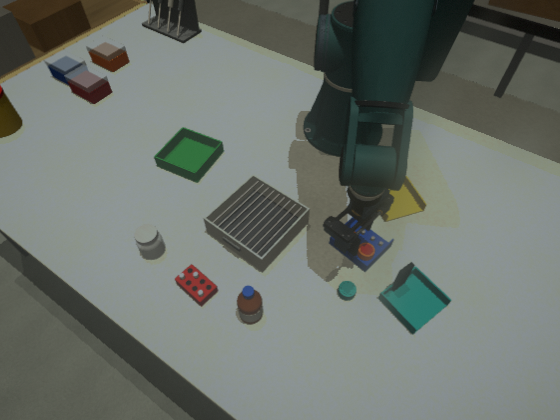

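The jaws straddle the grip: the scoop's back wall is at column ~290 in the wrist view, midway between the fingers at 200 and 365. I'll close and lift.

Run:
```python
from h import *
p,o=tcp_scoop(S,SY,1)
r.close_gripper(50); print(r.observe()['gripper_width'])
r.servo_line(p+[0,0,.04],feed=.08)
r.servo_line(p+[0,0,.12],feed=.15)
ob=r.observe();print(ob['gripper_width'],ob['ft_force'],ob['ft_torque'],ob['t'])
snap('scene','scene2');snap('wrist','wrist2')
yaw=GY+np.pi/2
q,oo=tcp_mouth(gw(0,.035,.13),yaw,0,1)
print(q,r.inverse_kinematics(q,oo))
```

```text
0.011563480363364274
0.0116790215428712 [-0.27084335  0.12424429 -2.81833523] [-0.10830814 -0.02252968  0.02894706] 5.0333
[0.52459087 0.15707469 0.217     ] [ 2.48365574e-01  1.35744329e-01  2.04162564e+00 -4.44089210e-16
  9.64222689e-01 -1.26743075e+00]
```

View pics/scene2.png

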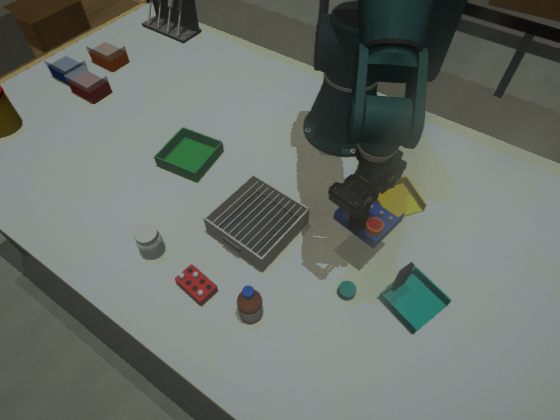

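Run:
```python
from h import *
yaw=GY+np.pi/2
q,oo=tcp_mouth(gw(0,.035,.13),yaw,0,1)
r.servo_line(q,feed=.05,attitude=oo)
q,oo=tcp_mouth(gw(0,.035,.09),yaw,0,1)
r.servo_line(q,feed=.08)
ob=r.observe();print(ob['ee_pos']-q,ob['ft_force'],ob['t'])
snap('scene','scene3');snap('top','top3')
```

```text
[ 4.36784341e-05  4.05615392e-06 -1.31053579e-04] [ 0.30603773  0.89159199 -3.12258087] 8.6167
```

View pics/scene3.png

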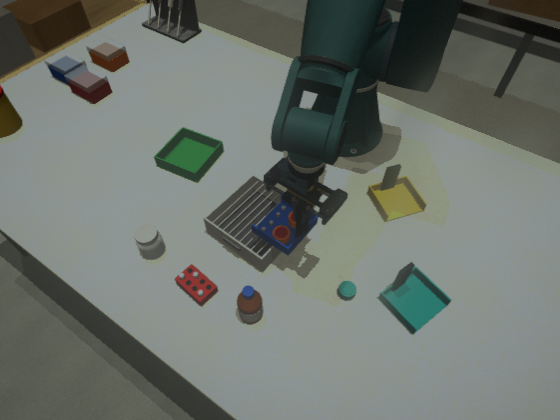

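View pics/top3.png

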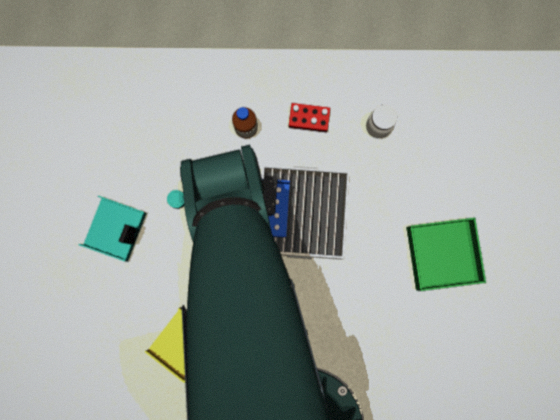

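```bash
cat >> h.py <<'E'
def tilt_to(ts,z=.086,y=.035,feed=.045,x=0):
    for t in ts:
        q,oo=tcp_mouth(gw(x,y,z),GY+np.pi/2,t,1); r.servo_line(q,feed=feed,attitude=oo)
E
python3 - <<'E'
from h import *
tilt_to([.15,.3,.4,.5,.6])
print(r.observe()['t'])
d=snap('scene','scene4');crop(d,'s4',180,130,380,280,4)
E
```

```text
11.3083
```

View pics/s4.png

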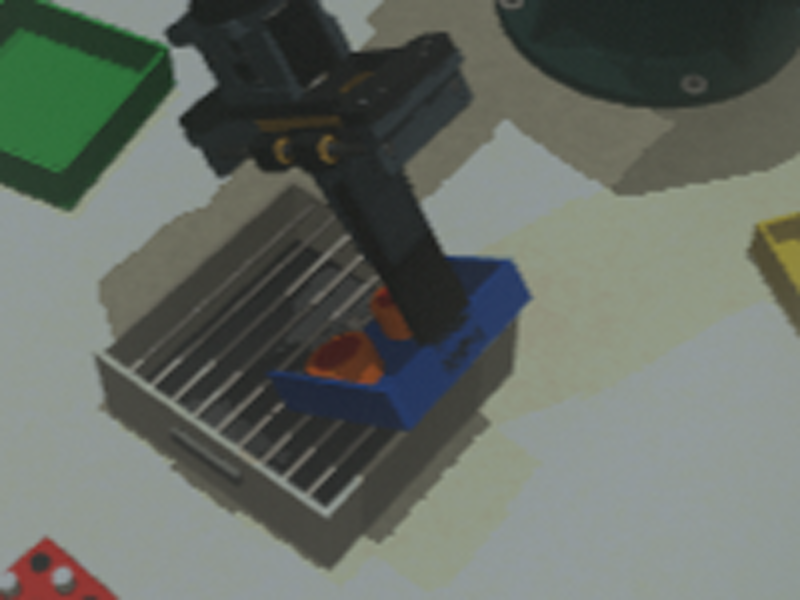

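The caps have slid towards the mouth and no plugs remain visible in the scoop, so I'll keep tilting.

Run:
```python
from h import *
tilt_to([.7,.8,.9])
r.wait(.3);print(r.observe()['t'])
d=snap('scene','scene5');crop(d,'s5',180,130,380,280,4)
```

```text
13.0583
```

View pics/s5.png

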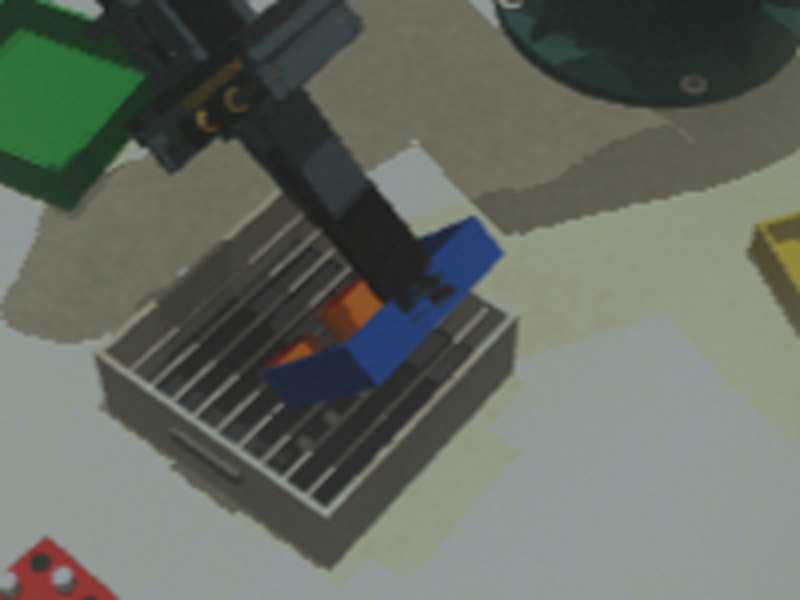

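Run:
```python
from h import *
tilt_to([.9],y=.065,z=.088,feed=.03)
r.wait(.2)
d=snap('scene','scene6');crop(d,'s6',180,130,380,280,4)
tilt_to([.9],y=.095,z=.1,feed=.05)
d=snap('scene','scene7');crop(d,'s7',180,130,380,280,4);print(r.observe()['t'])
```

```text
15.3583
```

View pics/s6.png

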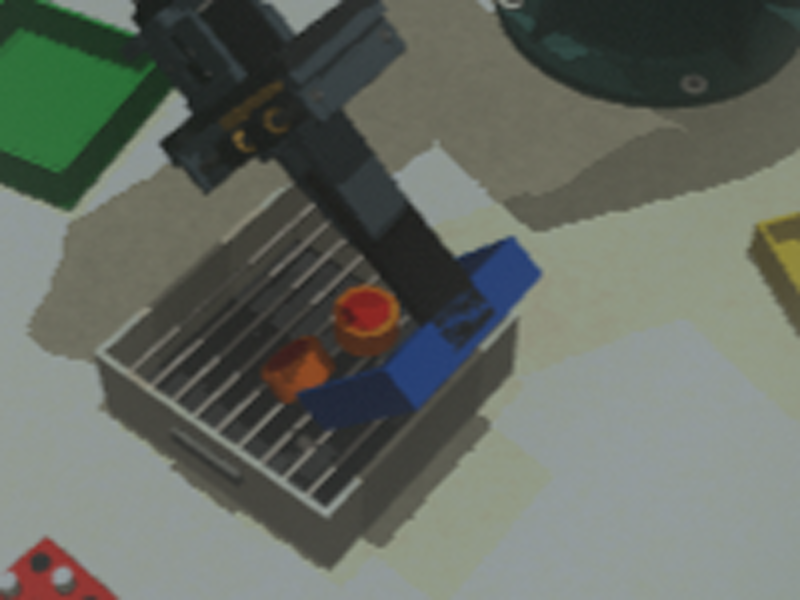

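View pics/s7.png

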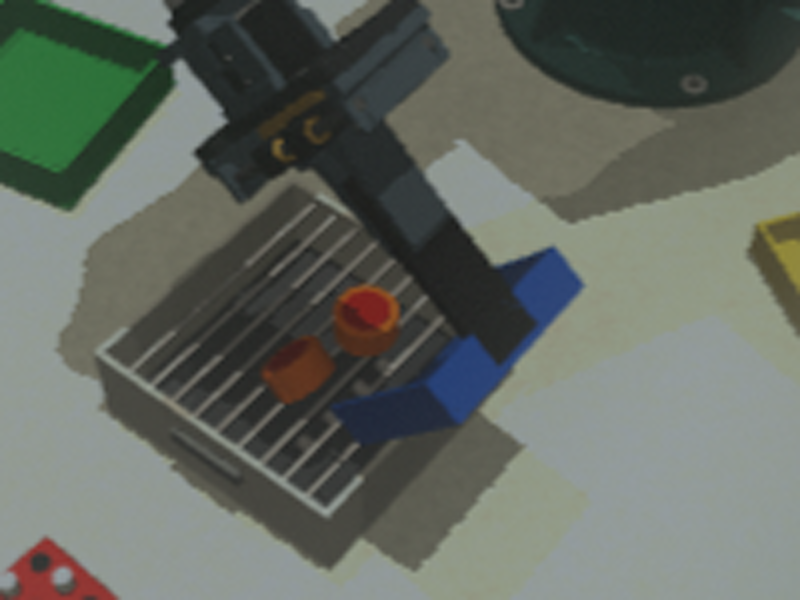

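Run:
```python
from h import *
tilt_to([.9],y=.11,z=.14,feed=.1)
tilt_to([.6,.3,0],y=.12,z=.16,feed=.12)
p,o=tcp_scoop(S,SY,1)
r.servo_line(p+[0,0,.1],feed=.08,attitude=o)
r.wait(.2);f0=r.observe()['ft_force'];print(f0,r.observe()['t'])
d=snap('top','top8');snap('scene','scene8')
r.servo_line(p+[0,0,.012],feed=.12)
r.wait(.15);f0=r.observe()['ft_force']
for dz in np.arange(.010,-.004,-.0015):
    r.servo_line(p+[0,0,dz],feed=.03); f=r.observe()['ft_force']
    print(round(dz,4),f,r.observe()['ee_pos'][2]-p[2])
    if f[2]-f0[2]>3: break
print(r.observe()['t'])
d=snap('scene','scene9');crop(d,'s9',180,130,440,325,3)
```

```text
[ 0.05199113 -0.48012923 -1.98998674] 19.5917
0.01 [-1.03958079 -0.46991101 -2.3178527 ] 0.010072248568873787
0.0085 [-0.47554951 -0.09581854 -2.70826478] 0.008392638493405519
0.007 [ 0.8174442   0.19144    -2.08339634] 0.0068884891405545795
0.0055 [ 0.15695027  0.15810278 -2.25239265] 0.005417156594385339
0.004 [ 0.34837787 -0.51418655 -1.63530643] 0.0038926573231264777
0.0025 [ 0.39757014 -0.11827451 -2.16566301] 0.0023979595475812215
0.001 [ 0.98795157 -0.77238638 -1.58903707] 0.0008777330426828905
-0.0005 [ 0.20206654 -1.69539206  5.1289509 ] -2.99345017065189e-05
22.725
```

View pics/s9.png

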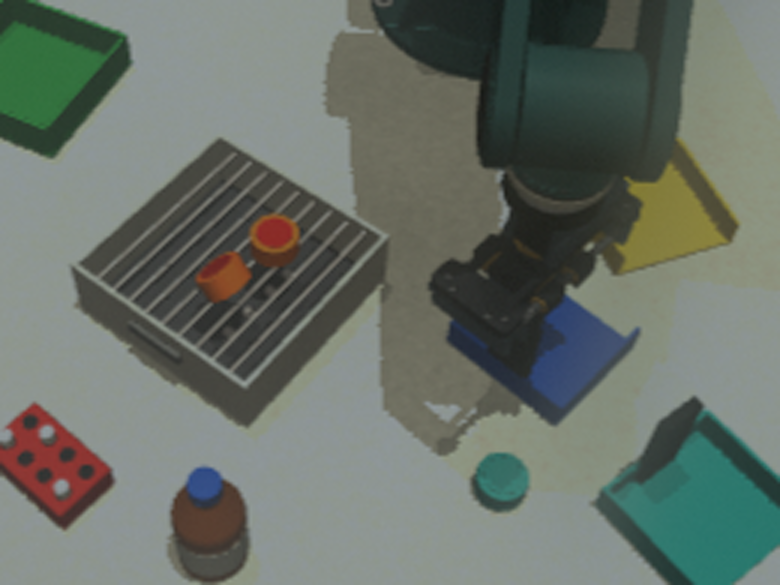

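View pics/top8.png

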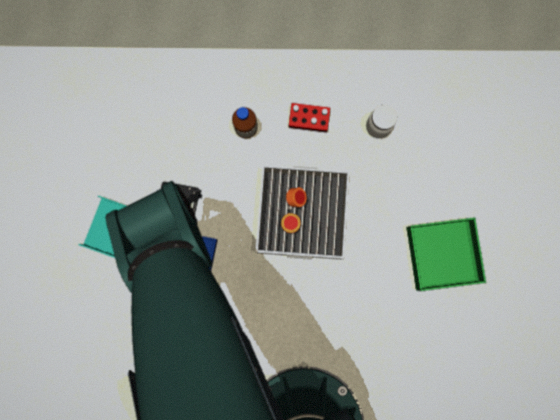

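The scoop is down. On the grate one cap lies flat, at (291,223) in the top view, and the other stands on edge at (297,198). I'll release and look closely.

Run:
```python
from h import *
p,o=tcp_scoop(S,SY,1)
r.open();r.wait(.3)
r.servo_line(p+[0,0,.1],feed=.2)
d=snap('top','top9');crop(d,'t9',245,155,360,270,6);crop(d,'t9b',140,200,260,300,6)
d=snap('scene','scene10');crop(d,'s10',200,170,400,280,4);print(r.observe()['t'])
```

```text
25.0833
```

View pics/t9.png

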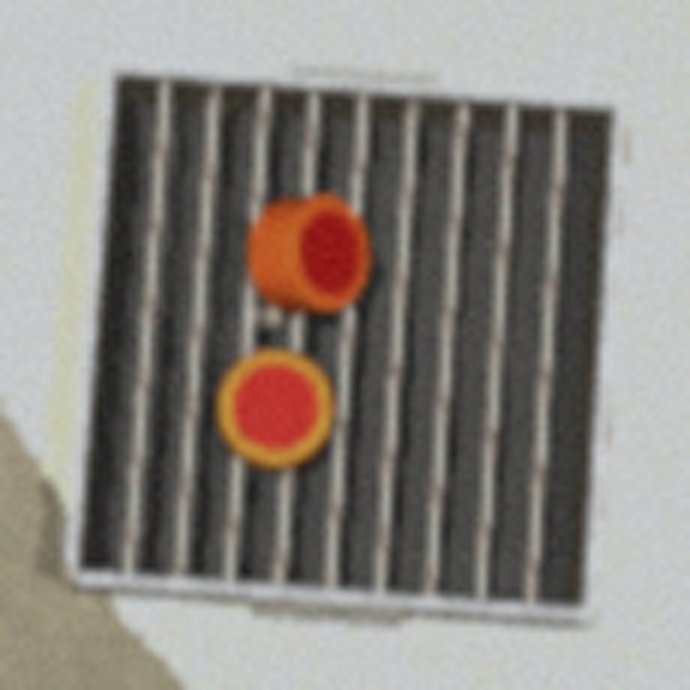

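View pics/t9b.png

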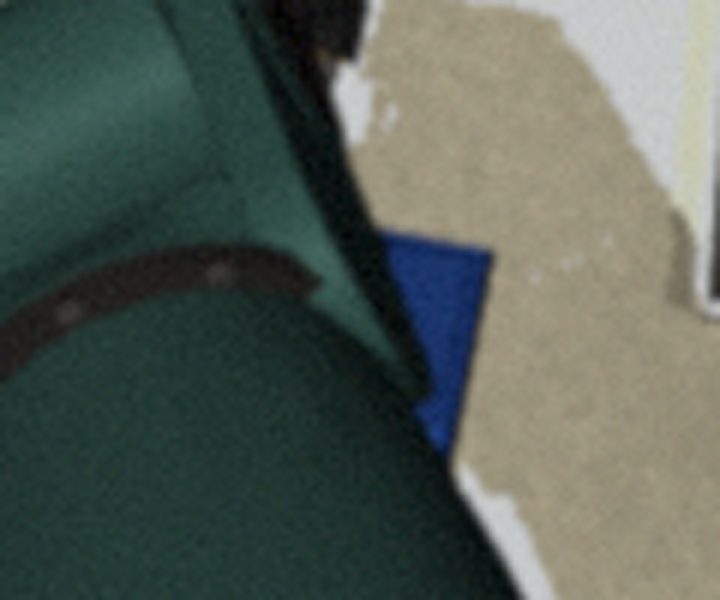

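View pics/s10.png

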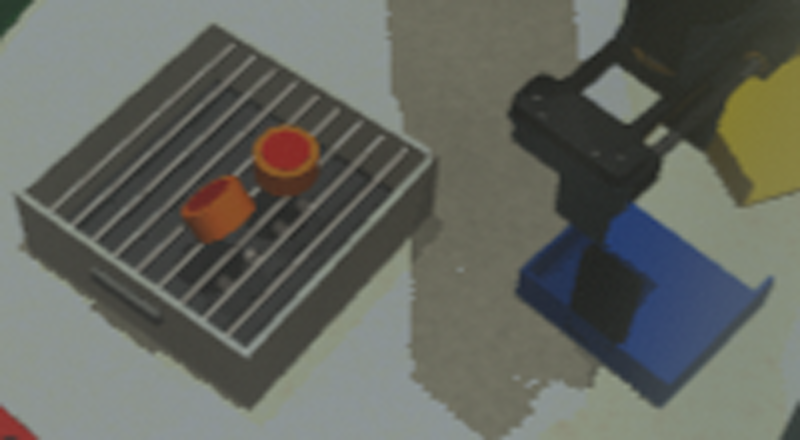

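Run:
```python
from h import *
np.set_printoptions(precision=3,suppress=True)
d=load('top9')
def W(pts,o,s,z): return p2w(d,(np.array(pts,float)+0.5)/s-0.5+np.array(o),z)
A=W([(275,408)],(245,155),6,.086)[0];Bc=W([(309,254)],(245,155),6,.08)[0]
print(A,Bc,[Rs(GY).T@(x-G) for x in(A,Bc)])
# cross check in scene
e=load('scene10')
for x in(A,Bc): print((w2p(e,x)-[200,170])*4)
for y in(GY+np.pi/2,GY-np.pi/2): print(r.inverse_kinematics([A[0],A[1],.091],down(y)),r.inverse_kinematics([A[0],A[1],.2],down(y)))
for y in(GY,GY+np.pi): print(r.inverse_kinematics([Bc[0],Bc[1],.091],down(y)))
for y in(BY,BY+np.pi): print(r.inverse_kinematics([B[0],B[1],.06],down(y)))
for y in(BY+np.pi/2,BY-np.pi/2): print(r.inverse_kinematics([B[0],B[1],.06],down(y)))
```

```text
[0.486 0.038 0.086] [0.548 0.024 0.08 ] [array([-0.032,  0.027,  0.086]), array([0.03 , 0.018, 0.08 ])]
[[289.484 149.282]]
[[221.008 205.216]]
[ 0.029  0.248  2.205 -0.     0.689 -1.487] [ 0.029  0.058  2.165 -0.     0.919 -1.487]
[ 0.029  0.248  2.205 -0.     0.689  1.655] [ 0.029  0.058  2.165 -0.     0.919  1.655]
[ 0.002  0.33   2.087 -0.     0.725  0.057]
None
[-0.722  0.371  2.112 -0.     0.659 -0.859]
[-0.722  0.371  2.112 -0.     0.659  2.283]
[-0.722  0.371  2.112 -0.     0.659 -2.43 ]
[-0.722  0.371  2.112 -0.     0.659  0.712]
```

Run:
```python
from h import *
A=[.486,.038]
o=down(GY+np.pi/2)
r.goto([*A,.17],o)
r.servo_line([*A,.091],feed=.12)
print(r.observe()['ft_force'])
r.close_gripper(25);print(r.observe()['gripper_width'])
r.servo_line([*A,.15],feed=.1)
r.wait(.1);ob=r.observe();print(ob['gripper_width'],ob['ft_force'],ob['t'])
d=snap('scene','scene11');crop(d,'s11',180,130,380,280,4)
```

```text
[-0.97149575  0.93221782  0.08648988]
0.0005697213590473655
0.0009285267522020813 [-0.70639663 -0.4266111  -0.74980801] 29.9667
```

View pics/s11.png

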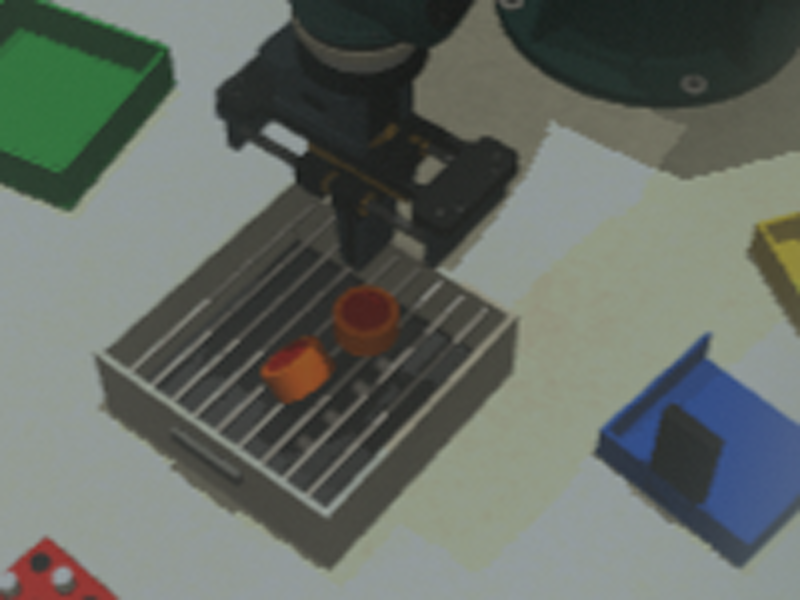

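Run:
```python
from h import *
ob=r.observe();print(ob['ee_pos'],ob['orientation'])
e=load('scene11')
for z in(.086,.1,.125,.15): print(z,(w2p(e,[.486,.038,z])-[180,130])*4)
d=snap('top','top11');crop(d,'t11',245,155,360,270,6);snap('wrist','wrist11')
```

```text
[0.48558762 0.03797921 0.1493304 ] [[-1.16057715e-03 -9.98484475e-01  5.50218702e-02]
 [-2.89099478e-05  5.50219408e-02  9.98485145e-01]
 [-9.99999326e-01  1.15722837e-03 -9.27233412e-05]]
0.086 [[370.14371528 309.51809573]]
0.1 [[369.90315882 297.01958867]]
0.125 [[369.4610729  274.04654196]]
0.15 [[369.00215604 250.1937403 ]]
```

View pics/t11.png

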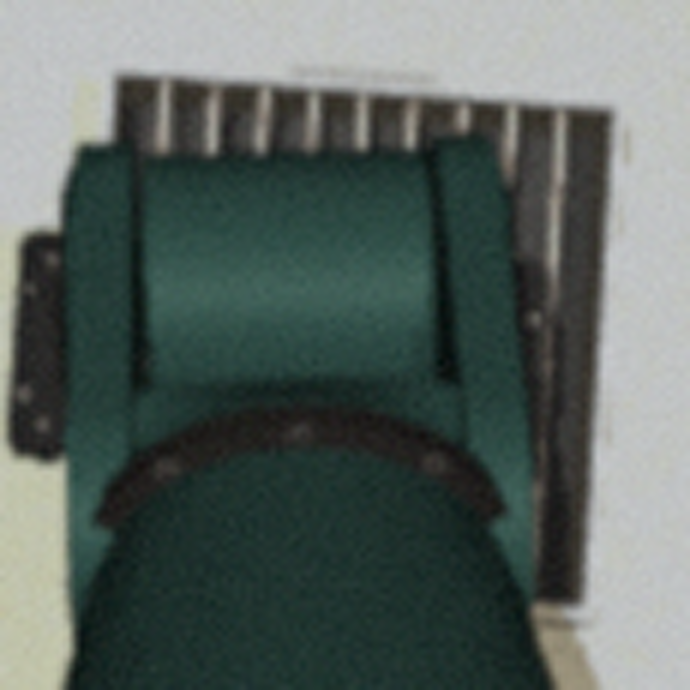

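View pics/wrist11.png

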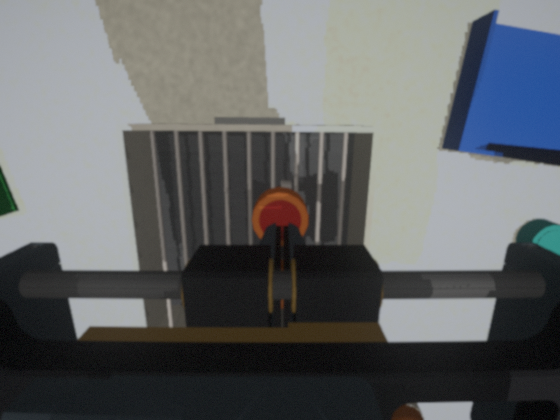

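Run:
```python
from h import *
np.set_printoptions(precision=4,suppress=True)
d=load('wrist11')
print(p2w(d,[(280,217)],.086), -np.array(d['R']).T@d['t'])
for X in([.486,.038,.086],[.486,.038,.125],[.548,.024,.08],[.470,.038,.125],[.502,.038,.125]): print(w2p(d,X))
print(w2p(d,[gw(-.1,0,.07),gw(.1,0,.07),gw(-.1,.1,.07)]))
crop(d,'w11',200,100,380,320,3)
e=load('scene11');
print((w2p(e,[gw(0,.105,.07)+0,gw(.105,.105,.07),gw(.105,-.105,.07),gw(-.105,.105,.07)])-[180,130])*4)
crop(e,'s11b',240,150,320,240,8)
```

```text
[[0.4838 0.0369 0.086 ]] [0.4115 0.0422 0.3209]
[[281.4782 219.5078]]
[[281.4573 236.9132]]
[[269.4054 285.7154]]
[[280.1345 214.3727]]
[[282.7273 258.5448]]
[[246.3083 131.8271]
 [252.6248 344.291 ]
 [371.8114 131.9999]]
[[430.5039 409.8996]
 [331.1729 517.2563]
 [ 95.1765 353.5677]
 [520.9949 312.0851]]
```

View pics/w11.png

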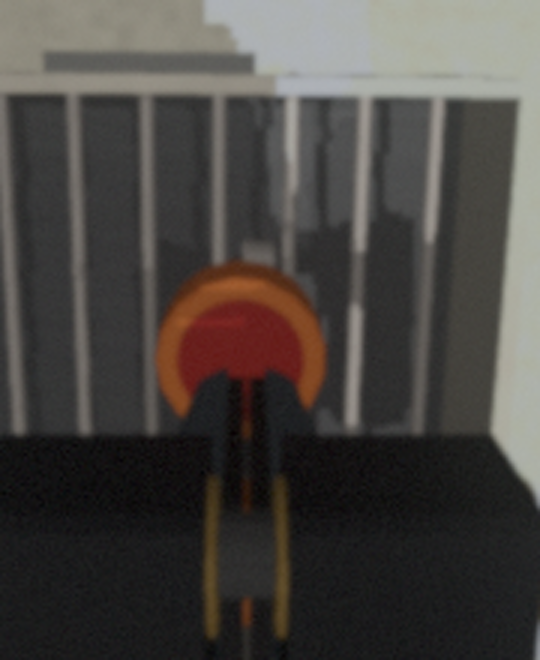

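View pics/s11b.png

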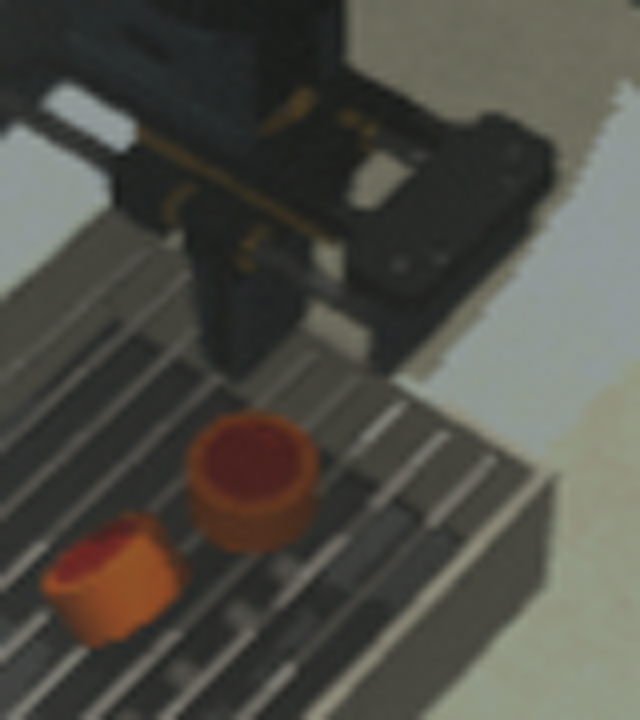

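Run:
```python
from h import *
np.set_printoptions(precision=1,suppress=True)
d=load('wrist11');e=load('scene11');T=np.array([.4856,.038])
for z in(.125,.135,.145,.155):
    c=[[T[0]+a,T[1]+b,z] for a in(-.016,.016) for b in(-.01,.01)]
    print(z,'w',((w2p(d,c)-[200,100])*3).tolist(),'s',((w2p(e,c)-[240,150])*8).tolist())
```

```text
0.125 w [[195.29936131075095, 343.76248136262495], [285.36842598172944, 339.01442094729], [204.87633527836823, 476.2243695560363], [291.3579443834841, 471.84244773922296]] s [[262.91076160879993, 343.99252817737283], [311.3577472467746, 370.20288913265153], [207.43099104005114, 404.603745167984], [256.24585104281823, 431.5951139024803]]
0.135 w [[192.84875419724756, 357.37108647085574], [287.3815049312192, 352.40763203476695], [202.98867016387106, 495.5243495913829], [293.56443174399345, 490.9626109334296]] s [[262.58162307162365, 324.99919662651564], [311.3917320360247, 351.2859386303073], [206.67491644699112, 385.78675361118826], [255.85845996014268, 412.86283135419944]]
0.145 w [[190.14356062431966, 372.39703388242367], [289.6041037218629, 367.1981649573769], [200.914798401172, 516.735307444396], [295.98897059526325, 511.9791022963505]] s [[262.2475482434543, 305.719270963481], [311.4262381681433, 332.0816680258215], [205.90731610814282, 366.6814461326853], [255.46512713072616, 393.84161229799975]]
0.155 w [[187.14207819617855, 389.0731195736931], [292.07061489765766, 383.61598050570217], [198.62595714218872, 540.1536411226552], [298.6653120315874, 535.1866035735158]] s [[261.9084258104358, 286.14624793240523], [311.4612776732429, 312.5835136599585], [205.12792574085643, 347.2811770965229], [255.06571545417137, 374.5247511906289]]
```

Run:
```python
from h import *
A=[.485,.0375]
r.open()
r.servo_line([*A,.092],feed=.15)
d=snap('scene','scene12');crop(d,'s12',220,150,340,240,6)
d=snap('wrist','wrist12')
print(r.observe()['ft_force'],r.observe()['t'])
```

```text
[-0.89514852  0.72837805 -0.30697491] 32.1417
```

View pics/s12.png

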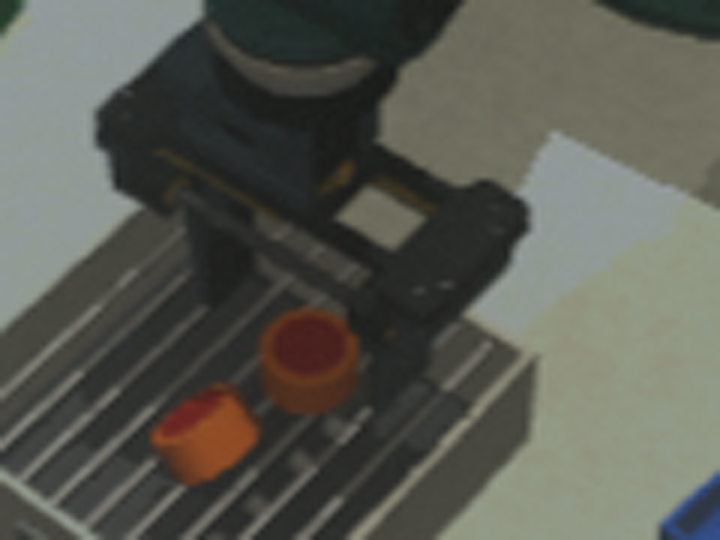

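View pics/wrist12.png

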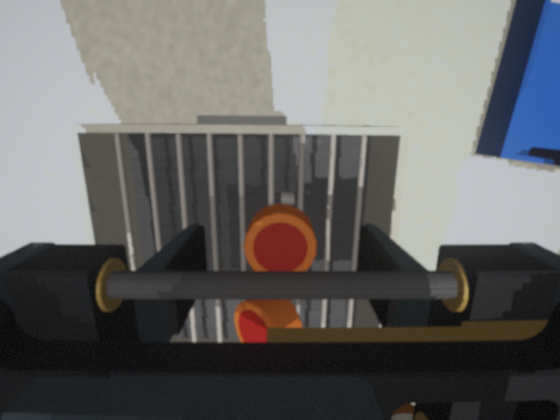

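Run:
```python
from h import *
np.set_printoptions(precision=0,suppress=True)
e=load('scene12');d=load('wrist12');ob=r.observe();P=ob['ee_pos'];O=ob['orientation']
print(P)
for ahead in(.025,.015,.005):
  for s in(1,-1):
    c=[P+O@np.array([ahead,w,s*.0456]) for w in(-.016,.016)]+[P+O@np.array([ahead,w,s*.059]) for w in(-.016,.016)]
    print(ahead,s,((w2p(e,c)-[220,150])*6).round().tolist(),w2p(d,c).round().tolist())
print(((w2p(e,[[.485,.0375,.086]])-[220,150])*6),w2p(d,[[.485,.0375,.086]]))
```

```text
[0. 0. 0.]
0.025 1 [[372.0, 438.0], [414.0, 394.0], [395.0, 453.0], [437.0, 408.0]] [[347.0, 258.0], [350.0, 214.0], [366.0, 258.0], [370.0, 214.0]]
0.025 -1 [[218.0, 341.0], [261.0, 299.0], [196.0, 327.0], [240.0, 285.0]] [[216.0, 258.0], [213.0, 214.0], [197.0, 258.0], [193.0, 214.0]]
0.015 1 [[372.0, 425.0], [414.0, 381.0], [395.0, 440.0], [438.0, 395.0]] [[350.0, 264.0], [353.0, 218.0], [370.0, 264.0], [374.0, 218.0]]
0.015 -1 [[217.0, 328.0], [261.0, 286.0], [195.0, 314.0], [239.0, 272.0]] [[213.0, 264.0], [210.0, 218.0], [193.0, 264.0], [189.0, 218.0]]
0.005 1 [[372.0, 413.0], [415.0, 368.0], [396.0, 427.0], [438.0, 382.0]] [[353.0, 271.0], [357.0, 223.0], [375.0, 271.0], [379.0, 223.0]]
0.005 -1 [[216.0, 314.0], [260.0, 272.0], [194.0, 300.0], [238.0, 259.0]] [[209.0, 271.0], [206.0, 223.0], [188.0, 271.0], [184.0, 223.0]]
[[316. 342.]] [[281. 246.]]
```

Both cameras put the fingertips only about 5 mm ahead of the TCP, not 25 mm, so the jaws closed above the cap. I'll go lower in guarded steps.

Run:
```python
from h import *
A=[.485,.0375]
f0=r.observe()['ft_force'][2]
for z in(.084,.079,.076,.074,.072):
    r.servo_line([*A,z],feed=.06); f=r.observe()['ft_force'][2]
    if abs(f-f0)>4: print('contact',z,f);break
print(z,f-f0)
r.close_gripper(25);print(r.observe()['gripper_width'])
r.servo_line([*A,.12],feed=.1)
r.wait(.1);ob=r.observe();print(ob['gripper_width'],ob['ft_force'],ob['t'])
d=snap('scene','scene13');crop(d,'s13',180,130,380,280,4)
```

```text
0.072 0.17256576848500876
0.045533062701280415
0.045576444279619724 [0.05703656 0.46203778 0.26829514] 34.925
```

View pics/s13.png

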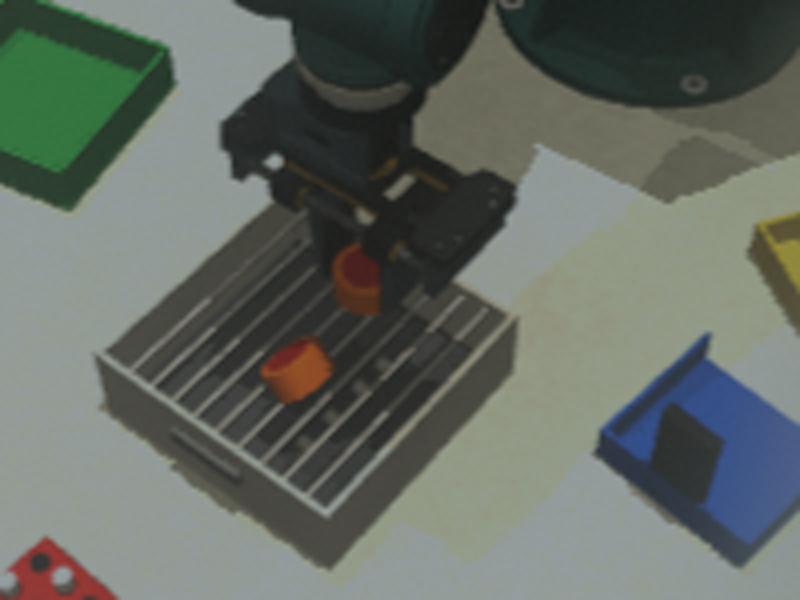

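```bash
cat >> h.py <<'E'
def bw(x,y,z): return B+Rs(BY)@np.array([x,y,z])
E
python3 - <<'E'
from h import *
A=[.485,.0375]
r.servo_line([*A,.16],feed=.2)
o=down(BY)
r.goto(bw(0,-.036,.15),o)
ob=r.observe();print(ob['gripper_width'],ob['t'])
f0=ob['ft_force'][2]
r.servo_line(bw(0,-.036,.06),feed=.15)
r.servo_line(bw(0,-.036,.022),feed=.06)
ob=r.observe();print(ob['gripper_width'],ob['ft_force'][2]-f0)
r.open();r.wait(.1)
r.servo_line(bw(0,-.036,.15),feed=.2)
d=snap('scene','scene14');crop(d,'s14',140,110,340,260,4)
Bc=[.548,.024]
r.goto([*Bc,.17],down(GY))
d=snap('scene','scene15');crop(d,'s15',180,130,380,280,4);snap('wrist','wrist15');d=snap('top','top15');print(r.observe()['t'])
E
```

```text
0.044955625850315095 36.8583
0.04509591187251407 0.7592111512961153
41.8583
```

View pics/s14.png

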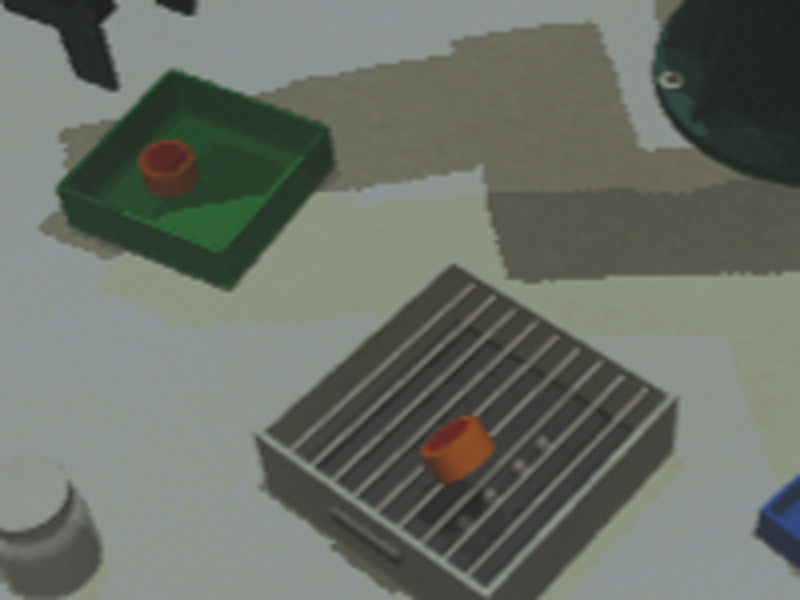

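View pics/s15.png

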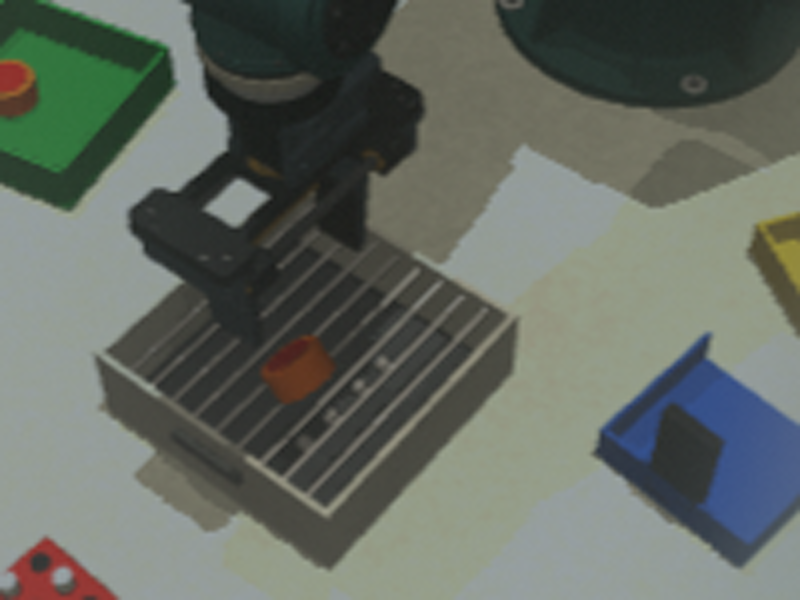

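View pics/wrist15.png

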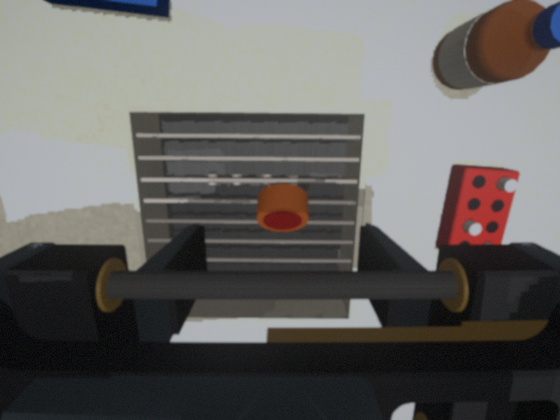

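Run:
```python
from h import *
np.set_printoptions(precision=3,suppress=True)
d=load('wrist15');e=load('scene15')
x=p2w(d,[(283,207)],.08)[0];print(x,Rs(GY).T@(x-G))
# triangulate plugs: wrist vs scene crop
wp=[(212,180),(237,180),(266,180),(293,180)]
for z in(.0105,.055,.068):
    print(z,[(Rs(GY).T@(q-G)) for q in p2w(d,wp,z)],((w2p(e,p2w(d,wp,z))-[180,130])*4).round(0).tolist())
crop(d,'w15',180,100,380,250,4)
```

```text
[0.549 0.025 0.08 ] [0.031 0.019 0.08 ]
0.0105 [array([-0.046,  0.03 ,  0.011]), array([-0.019,  0.03 ,  0.011]), array([0.013, 0.03 , 0.011]), array([0.042, 0.03 , 0.011])] [[386.0, 362.0], [363.0, 386.0], [335.0, 415.0], [308.0, 442.0]]
0.055 [array([-0.036,  0.039,  0.055]), array([-0.012,  0.039,  0.055]), array([0.015, 0.039, 0.055]), array([0.041, 0.038, 0.055])] [[386.0, 340.0], [365.0, 362.0], [340.0, 387.0], [316.0, 411.0]]
0.068 [array([-0.033,  0.041,  0.068]), array([-0.01 ,  0.041,  0.068]), array([0.016, 0.041, 0.068]), array([0.04 , 0.041, 0.068])] [[386.0, 334.0], [365.0, 354.0], [341.0, 379.0], [319.0, 402.0]]
```

View pics/w15.png

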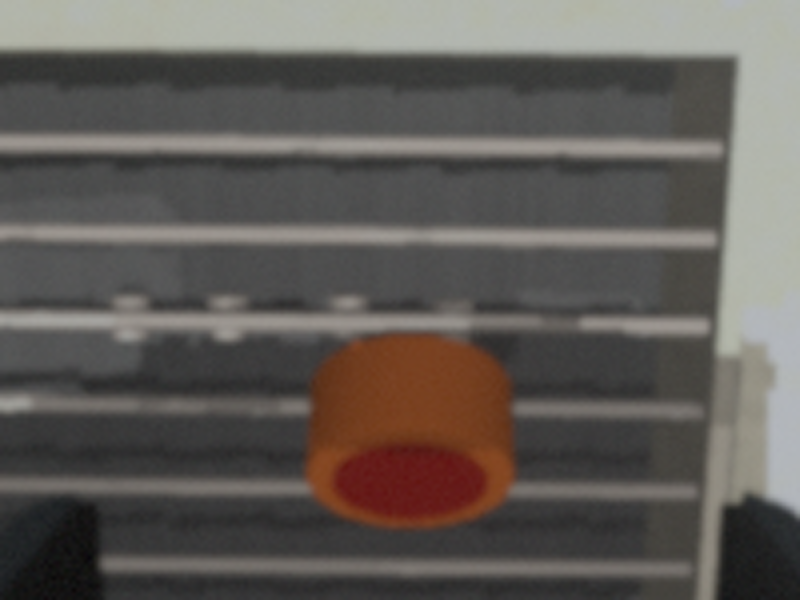

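The plug rays from the wrist and scene views agree with z≈0.0105, so all four are on the tray floor. Next is the second cap.

Run:
```python
from h import *
Bc=[.5485,.0245]
f0=r.observe()['ft_force'][2]
r.servo_line([*Bc,.095],feed=.15)
for z in(.085,.079,.075):
    r.servo_line([*Bc,z],feed=.06); f=r.observe()['ft_force'][2]
    if abs(f-f0)>4: print('contact',z,f);break
r.close_gripper(25);print(f-f0,r.observe()['gripper_width'])
r.servo_line([*Bc,.13],feed=.1)
r.wait(.1);ob=r.observe();print(ob['gripper_width'],ob['ft_force'],ob['t'])
d=snap('scene','scene16');crop(d,'s16',180,130,380,280,4)
```

```text
2.01548729951375 0.04505038751470115
0.04582945604303075 [-1.4027449  -0.37976238 -0.74944745] 44.8917
```

View pics/s16.png

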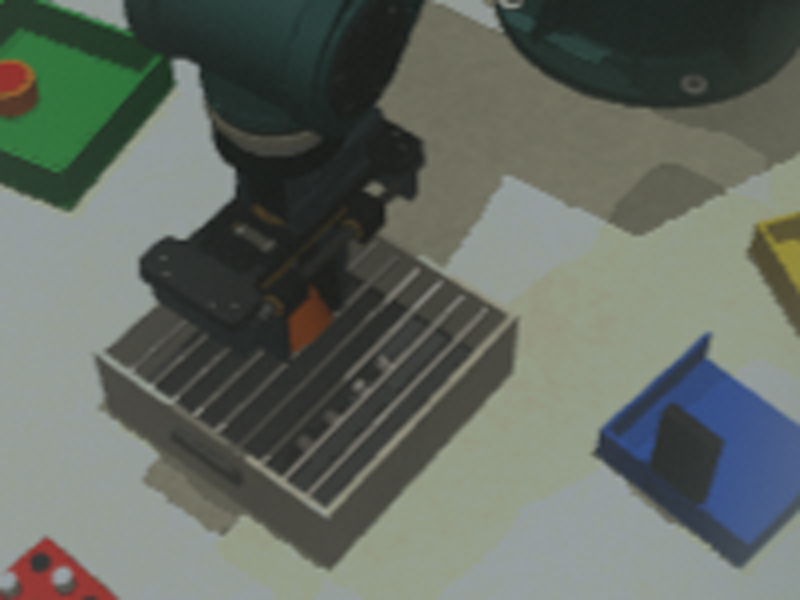

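Run:
```python
from h import *
Bc=[.5485,.0245]
r.servo_line([*Bc,.18],feed=.2)
o=down(BY)
r.goto(bw(0,.037,.15),o)
ob=r.observe();print(ob['gripper_width'],ob['t']);f0=ob['ft_force'][2]
r.servo_line(bw(0,.037,.07),feed=.15)
for z in(.055,.045,.039,.034):
    r.servo_line(bw(0,.037,z),feed=.06); f=r.observe()['ft_force'][2]
    if f-f0>3: print('contact',z,f-f0);break
print(r.observe()['gripper_width'])
r.open();r.wait(.2)
r.servo_line(bw(0,.037,.2),feed=.2)
r.goto([.45,-.05,.3],down(0))
r.wait(.3);print(r.observe()['t'])
d=snap('scene','scene17');crop(d,'s17',140,110,440,310,2.6);d=snap('top','top17')
```

```text
0.04533842100539682 46.6667
0.04541990694259465
51.9417
```

View pics/s17.png

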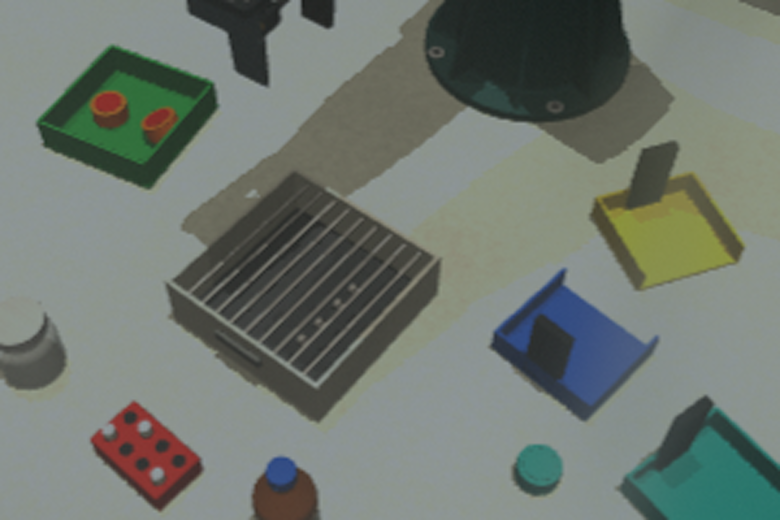

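View pics/top17.png

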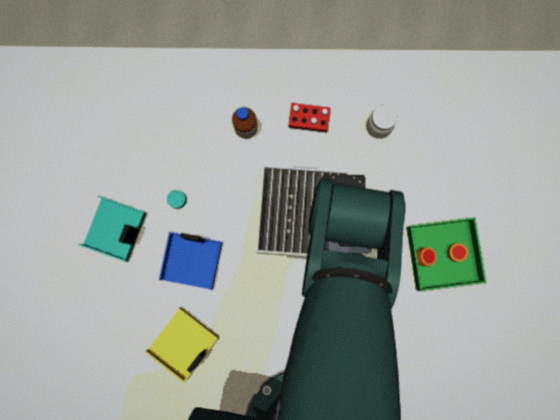

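Run:
```python
from h import *
d=snap('top','top18');crop(d,'t18',400,205,495,300,6)
d=snap('scene','scene18');crop(d,'s18',145,120,235,190,8)
```

```text
(no output)
```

View pics/t18.png

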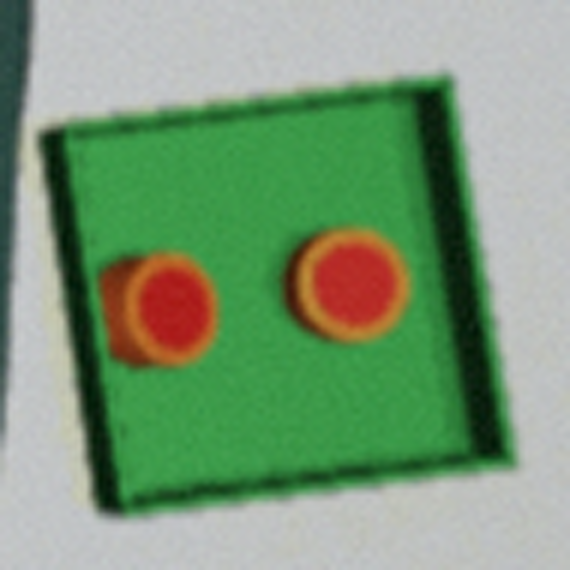

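View pics/s18.png

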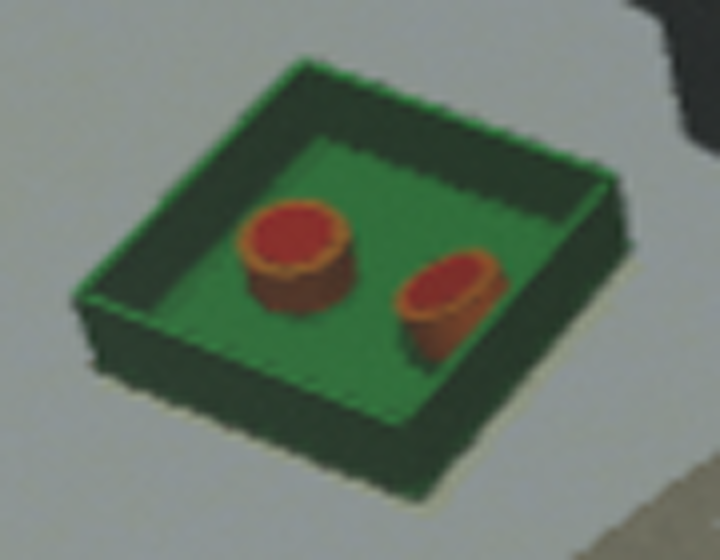

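Run:
```python
from h import *
d=load('top18')
def W(pts,o,s,z): return p2w(d,(np.array(pts,float)+0.5)/s-0.5+np.array(o),z)
print([Rs(BY).T@(x-B) for x in W([(158,308),(350,285)],(400,205),6,.028)])
p=W([(165-140,0)],(140,200),6,.036)
print(r.observe()['t']); r.job_done()
```

```text
[array([0.0009412 , 0.04360994, 0.028     ]), array([ 0.00020683, -0.03500959,  0.028     ])]
52.1417
the job is handed in; nothing more can be done
```

I did the whole job and handed it in at about 52 s of the 72 s allowed. It reported no verdict.

- **Tipping:** I gripped the blue scoop by its black grip and tipped it to 0.9 rad, with its mouth about 25 mm above the bars. The wrist and scene pictures both place all four plugs on the tray floor, at about z = 10 mm. Both caps stayed on the bars, one flat and one wedged tilted between them.
- **Scoop:** I lowered it onto the bench where it had stood, stopping when the force reading showed contact, and released it before touching the caps. In the last pictures it stands flat and empty.
- **Caps in the bin:** Both caps were lowered in and released just above the floor. The last pictures put their centres at about (0, −35) mm and (1, 44) mm from the bin's middle, against a limit of 68 mm. Both appeared at rest. The second cap leans at an angle against the bin wall instead of lying flat. I left it, as it is within the limits and looked stable.
- **Bystanders:** The bottle, jar and rack look unmoved.

**Did not go as expected:** The first try at the flat cap closed on nothing. The pictures put the fingertips only about 5 mm ahead of the TCP, not the stated 25 mm. I repeated the grasp about 20 mm lower and both caps then came up at the first close.

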